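# Clip the hook rail into its sprung bracket

### The job

Lift the blue hook rail out of the pale wooden block and slide its two ears down into the slots of the grey bracket, hooks facing the bracket's front, until both spring clips have snapped back over the ears and the rail sits flat on its seat. Press gently: stop as soon as you feel it bottom out, because ramming it damages the bracket. Then let go of it, and leave the snow globe, bell, dinosaur and phone stand alone.

Things in the scene. Friction and masses are not known exactly. Their poses are not given: they have to be found in the camera images.
- rail: Loose hook rail, 0.22 to 0.35 kg: an upright blue plate 140 mm wide (its y), 8 mm thick (its x), 95 mm high (its z). Origin: centre of the plate's underside. At each end an ear of the same 8 mm thickness, 30 mm high from the underside, reaches out to y = +-84 mm. Three chrome hooks at y = -45, 0, 45 mm stand out of its front (+x) to x = 41 mm, between z = 26 and 49 mm.
- grip (a point): Point on the rail to pinch, across its thickness, from above: x = 0, y = 0, z = 78 mm in the rail's frame. The plate is bare above z = 50 mm.
- hook_mid (a point): Tip of the rail's middle hook, at x = 36, y = 0, z = 44 mm in the rail's frame: shows which way the hooks face.
- bracket: Fixed grey metal bracket. Origin: centre of the underside of its base plate (74 x 214 x 8 mm); z up, y from slot to slot, front +x (the side with the brass clip strips). Two uprights at y = +-73 to +-94.5 mm, 92 mm high, topped by flared lips up to 100 mm. Keep the push under 25 N: over 40 N of contact force between rail and bracket damages it.
- slot_l (a point): Centre of the top of the slot in the +y upright: x = 0, y = 79, z = 92 mm in the bracket's frame. The slot, open at the top and inwards, is 10.4 mm wide in x; its outer wall is at y = 86.5 mm. Lips catch an ear up to 4 mm off. At the bottom the ears rest on a rigid brass seat, 14 to 42 mm above the bracket's underside, equal on both sides: no pose tells it, feel for it.
- slot_r (a point): The same for the -y upright (y = -79 mm). As the rail goes down its ears meet the clips with the underside some 55 to 90 mm above the bracket's underside. Pushing past both clips takes some 6 to 15 N in all; the rail's own weight does not do it. In the last 2 mm above the seat the clips snap out over the ears' tops, then the rail meets the seat and the force rises steeply.
- clip_l (a joint): Deflection (m) of the spring clip in the front wall of the slot at +y, a brass leaf sloping 22 degrees: 0 at rest, about 0.002 to 0.005 while an ear is passing it, near 0 again once it has snapped over the ear. Spring rate 1 N/mm, 2 N preload.
- clip_r (a joint): The same for the clip in the slot at -y.
- rest: Fixed pale wooden block 60 x 110 x 36 mm with a groove along its y, 10 mm wide and 24 mm deep, open at both ends, in which the rail stands upright (underside 12 mm above the table). Origin: centre of its underside.
- snow_globe: Bystander: snow globe, 72 mm wide, 90 mm high, on a wooden foot. Origin: centre of its underside.
- bell: Bystander: white ceramic bell standing on its mouth, 68 mm wide, 73 mm high. Origin: centre of its underside.
- dinosaur: Bystander: green plastic dinosaur, 105 mm long, 26 mm wide, 84 mm high. Origin: between its feet.
- phone_stand: Bystander: folding aluminium phone stand with a small lever arm, 85 x 72 mm, 106 mm high. Origin: centre of its underside.

How it is judged:
By the outcome, as a careful person would: the job done as asked, in the order asked, and still so for the second after the job is handed in, with the robot touching nothing.
It also fails if it takes over 56 s, if anything falls off the work surface, if the arm or the gripper's body presses on something with over 40 N, if the wrist force passes 120 N, or if a joint passes its speed limit or range.

### The arm

A 6-joint arm with a two-finger parallel gripper is mounted at the origin on the work surface. World frame = base frame: x ahead of the robot, y to its left, z up, the work surface at z = 0. Lengths are in m, angles in rad, forces in N, time in s.
With the tool pointing down it reaches from about 0.3 to 0.75 m from the base axis. Payload 8.5 kg.
Tool frame: the origin (TCP) lies between the finger pads; the fingertips stand 22 mm ahead of it and the grasp point (between the pads) lies 3 mm ahead of it (manip.nose_length is the distance from the TCP to the fingertips, in m); z points along the fingers, y is the line along which they close (so a half turn about z gives the same grasp; the last joint's range is limited). The gripper opens to 88 mm and grips with 3 to 60 N. Pads are 18 mm wide; open, the fingers measure 123 mm over their backs; the gripper's body (75 mm by 187 mm) begins 45 mm behind the grasp point.
Start: joints at [-1.358, 0.381, 1.297, -0, 1.464, -0.215], TCP at [0.228, -0.5, 0.261] pointing down, gripper open.
Joint ranges: [-3.11, 3.11], [-0.89, 2.33], [0.22, 2.48], [-1.42, 4.56], [0.17, 2.85], [-2.88, 2.88]. Speed limits (rad/s): [2.39, 2.39, 3.14, 3.14, 3.14, 3.14].

### API

Orientations are given as a unit quaternion [x, y, z, w].
In Python, from cell import manip, viewer, effector gives the robot as it stands (manip), with the cameras (viewer) and the gripper (effector). Calls block until the motion is done:
- manip.move_to(position, orientation): joint-space move of the TCP to a pose.
- manip.move_straight(position, speed=0.15, attitude=None, max_force=None): straight line of the TCP; attitude=None keeps the orientation; speed is the mean speed in m/s. With max_force (N) it stops when the force on the tool has changed by that much, and returns True; else False.
- manip.movej(angles): joint-space move.
- effector.command_gripper(opening): finger opening in m; the grip force is fixed at half the most; returns when the fingers have stopped.
- manip.hold(seconds).
- manip.solve_ik(position, orientation): joint angles nearest the present ones, or None.
- manip.get_state(): the state.
- viewer.snapshot(name): name is "side" or "top" or "wrist"; returns a dict with "image" (384x512x3 uint8, blue, green, red), "intrinsics" (3x3 intrinsics, pixels), "R" (3x3) and "t" (3): a world point X has camera coordinates R X + t; the wrist camera has in their place "T_tool_cam" (4x4, takes a point from camera to tool coordinates, whose origin is the TCP and whose axes are the flange's). Camera axes: x right, y down, z forward; pixel columns grow to the right and rows downward; lengths in m; the calibration is good to about 2 mm. A picture is of the moment at which its call begins: read the wrist's pose just before it. There is no depth.
A pose or a line that the arm cannot do raises manip.IKError and nothing moves.
- manip.close_job(): hands the job in; it is judged then, once.
The state is a dict: "t": time; "q": joint angles; "joint_vel": joint speeds; "joint_torque": joint torques, N m; "tool_pos": TCP position; "eef_rot": TCP orientation; "ft_force": force on the tool from outside, world axes, zero at the start; "wrist_torque": the same for the moment, N m; "gripper_width": finger opening in m; "finger_force": force on a finger pad.
Only numpy, scipy, OpenCV 4.12 (cv2) and the standard library are available. Lean on these libraries where they do the work, as an engineer would, in place of code of your own. Each camera call takes 0.05 s, during which the arm holds its last target. There are 200 camera calls.

## Working session

There is one attempt and no reset: what is moved stays moved. The work goes in short steps, each a Python script; the robot and the scene stay as the last script left them, time stands still between calls to the robot, and variables do not carry over. Pictures are saved under pics/ and viewed, at most 10 in all, crops included, and the job is handed in when it is done.

```bash
ls; mkdir -p pics; python3 - <<'E'
from cell import manip, viewer, effector
import cv2,numpy as np
s=manip.get_state();print(s)
for n in("top","side"):
    d=viewer.snapshot(n);cv2.imwrite(f"pics/{n}0.png",d["image"]);np.savez(f"pics/{n}0.npz",**d)
    print(n,d["intrinsics"],d["R"],d["t"])
E
```

```text
cell.py
pics
{'t': 0.0, 'q': array([-1.35828003e+00,  3.81159208e-01,  1.29823007e+00, -8.66081823e-06,
        1.46359805e+00, -2.15275500e-01]), 'joint_vel': array([-0.00196464, -0.00042116, -0.00292129,  0.00088197,  0.00041873,
        0.00323236]), 'joint_torque': array([ 6.20865467e-04, -4.37927127e+01, -2.24558741e+01,  7.13138818e-02,
        3.51636868e-02, -1.00153627e-04]), 'tool_pos': array([ 0.22812984, -0.50018727,  0.26016786]), 'eef_rot': array([ 9.77211019e-01,  2.12269023e-01, -3.34317825e-06, -6.97341367e-04]), 'ft_force': array([-0.91607464,  0.32196617, -0.97039465]), 'wrist_torque': array([-0.00471112,  0.0031817 , -0.03588143]), 'finger_force': 0.0, 'gripper_width': 0.08819767287540617}
top [[455.75533955   0.         252.35060433]
 [  0.         455.75533955 196.19827042]
 [  0.           0.           1.        ]] [[-0.01277994 -0.99987889  0.00888174]
 [-0.98722172  0.01120616 -0.15895815]
 [ 0.15883937 -0.01079973 -0.98724537]] [-0.02130373  0.62760037  0.8815553 ]
side [[497.27371077   0.         248.7872488 ]
 [  0.         497.27371077 196.51072317]
 [  0.           0.           1.        ]] [[-0.98667229 -0.16118833 -0.02227341]
 [-0.06193793  0.4986109  -0.86461024]
 [ 0.15047085 -0.8517074  -0.50194924]] [0.62350675 0.10770105 1.23232372]
```

View pics/top0.png

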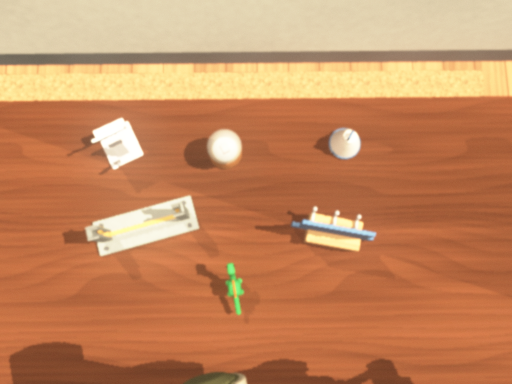

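View pics/side0.png

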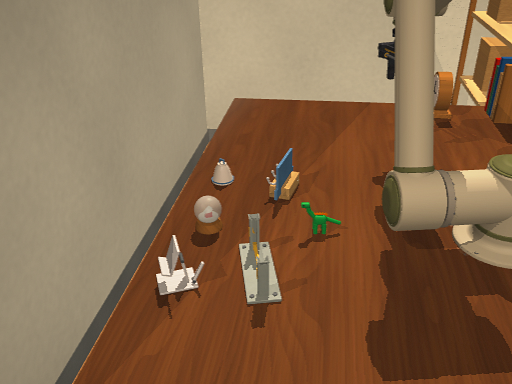

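The top view shows the rail at about (335,230) with its hooks pointing up the image (+x), and the bracket at (143,227). The brass strips aren't clear enough to tell which side is the front. I'll get rough positions and then take wrist views of both.

```bash
cat > h.py <<'E'
import numpy as np,cv2
from scipy.spatial.transform import Rotation as Rot
from cell import manip, viewer, effector
def ray(d,uv):
    """world origin and direction of the ray through pixel uv"""
    v=np.linalg.inv(d["intrinsics"])@[uv[0],uv[1],1.]
    return -d["R"].T@d["t"], d["R"].T@v
def onz(d,uv,z):
    o,v=ray(d,uv); return o+v*(z-o[2])/v[2]
def proj(d,X):
    c=d["R"]@np.asarray(X)+d["t"]; c=d["intrinsics"]@c; return c[:2]/c[2]
def snap(n,f):
    s=manip.get_state(); d=viewer.snapshot(n)
    if n=="wrist":
        T=np.eye(4);T[:3,:3]=Rot.from_quat(s["eef_rot"]).as_matrix();T[:3,3]=s["tool_pos"]
        M=np.linalg.inv(T@d.pop("T_tool_cam")); d["R"]=M[:3,:3]; d["t"]=M[:3,3]
    cv2.imwrite(f"pics/{f}.png",d["image"]); np.savez(f"pics/{f}.npz",**d); return d
def load(f): return dict(np.load(f"pics/{f}.npz"))
def down(yaw):
    """tool z down, tool y (closing line) at angle yaw from world x"""
    y=np.array([np.cos(yaw),np.sin(yaw),0]); z=np.array([0,0,-1.]); x=np.cross(y,z)
    return Rot.from_matrix(np.c_[x,y,z]).as_quat()
E
python3 - <<'E'
from h import *
d=load("top0"); s=load("side0")
P=lambda l,z:[print(z,p,onz(d,p,z).round(3)) for p in l]
P([(293,224),(376,236),(335,230)],.107)
P([(86,229),(194,197),(199,228),(100,255),(145,227)],.008)
P([(345,144)],.04);P([(225,148)],.05);P([(120,145)],.05);P([(235,285)],.05)
manip.get_state
w=viewer.snapshot("wrist");print(w["T_tool_cam"].round(3),w["intrinsics"])
for pos in [(.5,-.17,.3),(.5,.2,.3)]:
  for k in (0,np.pi): print(pos,k,manip.solve_ik(pos,down(k)))
E
```

```text
0.107 (293, 224) [ 0.564 -0.105  0.107]
0.107 (376, 236) [ 0.539 -0.262  0.107]
0.107 (335, 230) [ 0.551 -0.184  0.107]
0.008 (86, 229) [0.568 0.322 0.008]
0.008 (194, 197) [0.634 0.095 0.008]
0.008 (199, 228) [0.567 0.084 0.008]
0.008 (100, 255) [0.513 0.29  0.008]
0.008 (145, 227) [0.571 0.198 0.008]
0.04 (345, 144) [ 0.738 -0.226  0.04 ]
0.05 (225, 148) [0.73  0.027 0.05 ]
0.05 (120, 145) [0.738 0.245 0.05 ]
0.05 (235, 285) [0.449 0.008 0.05 ]
[[-0.    -0.95  -0.312  0.08 ]
 [ 1.    -0.    -0.001  0.   ]
 [ 0.001 -0.312  0.95  -0.123]
 [ 0.     0.     0.     1.   ]] [[328.86537529   0.         258.60246966]
 [  0.         328.86537529 195.7759462 ]
 [  0.           0.           1.        ]]
(0.5, -0.17, 0.3) 0 [-5.52107889e-01  3.16177375e-01  1.28181889e+00 -4.44089210e-16
  1.54359639e+00 -5.52107889e-01]
(0.5, -0.17, 0.3) 3.141592653589793 [-5.52107889e-01  3.16177375e-01  1.28181889e+00 -4.44089210e-16
  1.54359639e+00  2.58948476e+00]
(0.5, 0.2, 0.3) 0 [ 1.60544906e-01  3.35108859e-01  1.25355040e+00 -4.44089210e-16
  1.55293339e+00  1.60544906e-01]
(0.5, 0.2, 0.3) 3.141592653589793 None
```

```bash
python3 - <<'E'
from h import *
a,b=np.radians([-9,16])
manip.move_to((.571+.04*-np.sin(b),.198+.04*np.cos(b),.26),down(b)); snap("wrist","wb")
manip.move_to((.551,-.184+.035,.27),down(a)); snap("wrist","wr")
print(manip.get_state()["t"])
im=np.hstack([cv2.imread("pics/wb.png"),cv2.imread("pics/wr.png")]);
cv2.imwrite("pics/w2.png",cv2.resize(im,(800,300)))
E
```

```text
4.525
```

View pics/wb.png

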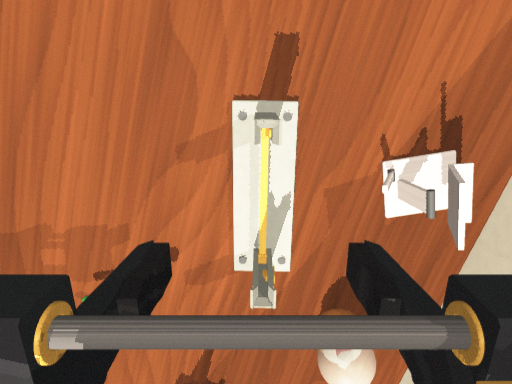

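View pics/wr.png

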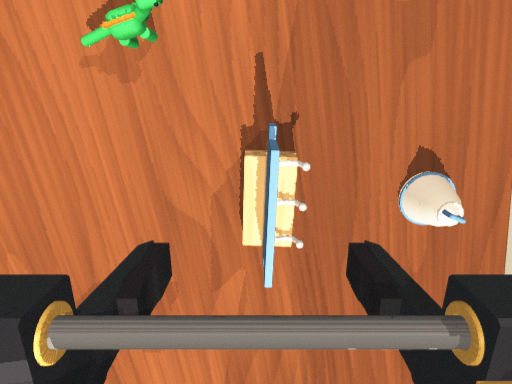

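The bracket is upright in the wrist view: its base spans about (233..298, 100..271), with uprights at (266,120) and (263,290). The rail's hooks point right (+x world). I'll zoom on the two uprights to find the clip side.

```bash
python3 - <<'E'
import cv2,numpy as np
i=cv2.imread("pics/wb.png")
a=cv2.resize(i[100:170,230:302],(390,380),interpolation=cv2.INTER_CUBIC)
b=cv2.resize(i[240:310,230:302],(390,380),interpolation=cv2.INTER_CUBIC)
cv2.imwrite("pics/z1.png",np.hstack([a,b]))
E
```

```text
(no output)
```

View pics/z1.png

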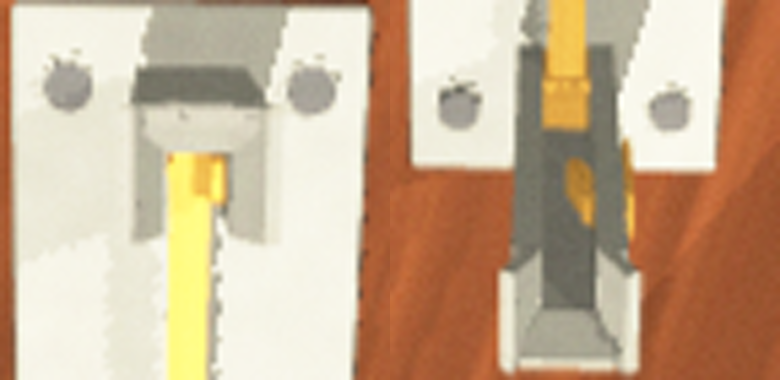

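The brass clip leaf is on the image-right wall of both slots, which is +x world. So the bracket's front faces about +x (yaw ≈16°) and the rail needs a turn of about +25°. Next I'll measure both precisely.

```bash
cat >> h.py <<'E'
def maskrect(d,m,z,grow=0):
    """largest blob's outline cast on height z -> (centre, sides, angle) of the minimum rectangle"""
    c=max(cv2.findContours(m.astype(np.uint8)*255,cv2.RETR_EXTERNAL,cv2.CHAIN_APPROX_NONE)[0],key=cv2.contourArea)[:,0]
    X=np.array([onz(d,p,z)[:2] for p in c]); return X,c
def longrect(X):
    (c,s,a)=cv2.minAreaRect((X*1000).astype(np.float32)); b=cv2.boxPoints((c,s,a))/1000
    e=b[1]-b[0],b[2]-b[1]; l=max(e,key=np.linalg.norm); l=l*np.sign(l[1])
    return np.array(c)/1000, np.array(s).round(1), np.degrees(np.arctan2(-l[0],l[1]))
E
python3 - <<'E'
from h import *
for n in("wb","top0"):
    d=load(n);h=cv2.cvtColor(d["image"],cv2.COLOR_BGR2HSV).astype(int)
    m=((h[...,1]<60)&(h[...,2]>120)|((h[...,0]>15)&(h[...,0]<35)&(h[...,1]>60))).astype(np.uint8)
    box=np.zeros_like(m)
    if n=="wb": box[95:271,225:305]=1
    else: box[190:262,80:205]=1
    m=cv2.morphologyEx(m*box,cv2.MORPH_CLOSE,np.ones((5,5)))
    X,c=maskrect(d,m,.008); print(n,longrect(X))
    if n=="wb":  # edge-wise
        for lo,hi,nm in((110,245,"L"),(110,245,"R")):
            r=np.arange(lo,hi); e=[(np.where(m[i])[0].min()-.5 if nm=="L" else np.where(m[i])[0].max()+.5) for i in r]
            Y=np.array([onz(d,(u,v),.008)[:2] for u,v in zip(e,r)])
            p=np.polyfit(Y[:,1],Y[:,0],1); res=Y[:,0]-np.polyval(p,Y[:,1]); k=abs(res)<.003;p=np.polyfit(Y[k,1],Y[k,0],1)
            print(nm,p,np.degrees(np.arctan(-p[0])), abs(res).max(), np.polyval(p,.198))
        for u in(236,240,245,285,289,294):
            cc=np.where(m[:,u])[0]; print(u,cc.min(),cc.max(),onz(d,(u,cc.min()-.5),.008)[:2],onz(d,(u,cc.max()+.5),.008)[:2])
        k=5.42
        # lip corners from zoom: -y lip outer corners and slot corners
        for q,z in(((500,372),.1),((640,372),.1),((500,270),.1),((640,270),.1)):
            print("lip-",onz(d,(230+(q[0]-390)/k-.5,240+q[1]/k-.5),z)[:2])
        for q in((133,103),(268,103),(135,240),(270,240)): print("lip+",onz(d,(230+q[0]/k-.5,100+q[1]/k-.5),.1)[:2])
for n,mz in(("wr",None),("top0",None)):
    d=load(n);h=cv2.cvtColor(d["image"],cv2.COLOR_BGR2HSV).astype(int)
    m=(h[...,0]>95)&(h[...,0]<125)&(h[...,1]>90)
    m[:, :200]=0; m[:, 400:]=0; m[300:]=0
    X,c=maskrect(d,m,.107); print(n,longrect(X),cv2.minAreaRect(c))
    print(c[c[:,1].argmin()],c[c[:,1].argmax()])
E
```

```text
wb (array([0.57470288, 0.20068785]), array([ 73.4, 212.2]), np.float32(14.993926))
L [-0.2686674   0.59062128] 15.038386925505845 0.0008130148403499016 0.5374251381089035
R [-0.26895394  0.6666107 ] 15.053697914484257 0.0007103853718739561 0.6133578226366518
236 100 270 [0.51655978 0.29492801] [0.57052682 0.08896318]
240 100 270 [0.52077282 0.29612876] [0.57551376 0.09038627]
245 100 270 [0.52603904 0.29762968] [0.58174732 0.0921651 ]
285 101 270 [0.56847934 0.30863119] [0.63161137 0.10639447]
289 101 270 [0.57269551 0.30983285] [0.63659733 0.10781728]
294 101 186 [0.57796564 0.31133489] [0.60806224 0.2177289 ]
lip- [0.5869736  0.10559592]
lip- [0.61229957 0.11282546]
lip- [0.58105032 0.12705658]
lip- [0.6058538  0.13413574]
lip+ [0.54013903 0.2886964 ]
lip+ [0.56028408 0.2944386 ]
lip+ [0.54618522 0.26830543]
lip+ [0.56681166 0.27418582]
top0 (array([0.57279901, 0.20557687]), array([ 75.2, 231.6]), np.float32(15.113903))
wr (array([ 0.55828455, -0.16739206]), array([138.6,   8.9]), np.float32(-11.034083)) ((270.814453125, 195.5824737548828), (10.216723442077637, 143.30657958984375), 2.6025619506835938)
[269 124] [264 267]Traceback (most recent call last):
  File "<stdin>", line 27, in <module>
  File "h.py", line 25, in maskrect
    c=max(cv2.findContours(m.astype(np.uint8)*255,cv2.RETR_EXTERNAL,cv2.CHAIN_APPROX_NONE)[0],key=cv2.contourArea)[:,0]
      ~~~^^^^^^^^^^^^^^^^^^^^^^^^^^^^^^^^^^^^^^^^^^^^^^^^^^^^^^^^^^^^^^^^^^^^^^^^^^^^^^^^^^^^^^^^^^^^^^^^^^^^^^^^^
ValueError: max() iterable argument is empty
```

```bash
python3 - <<'E'
from h import *
d=load("wr");i=d["image"].astype(int);h=cv2.cvtColor(d["image"],cv2.COLOR_BGR2HSV)
for r in range(120,292,6): 
    k=(i[r,200:330,0]>i[r,200:330,2]+25); u=np.where(k)[0]+200
    print(r,(u.min(),u.max()) if len(u) else None,i[r,u[len(u)//2]] if len(u) else "")
E
```

```text
120 None 
126 (np.int64(269), np.int64(275)) [179 145 102]
132 (np.int64(269), np.int64(276)) [197 161 115]
138 (np.int64(268), np.int64(275)) [196 163 121]
144 (np.int64(268), np.int64(276)) [132 107  76]
150 (np.int64(268), np.int64(278)) [210 177 127]
156 (np.int64(268), np.int64(278)) [249 234 178]
162 (np.int64(267), np.int64(278)) [250 232 177]
168 (np.int64(267), np.int64(277)) [250 233 178]
174 (np.int64(267), np.int64(277)) [250 235 184]
180 (np.int64(267), np.int64(277)) [250 235 180]
186 (np.int64(266), np.int64(276)) [250 234 180]
192 (np.int64(266), np.int64(276)) [250 234 177]
198 (np.int64(266), np.int64(276)) [250 234 179]
204 (np.int64(265), np.int64(276)) [250 235 182]
210 (np.int64(265), np.int64(275)) [251 234 185]
216 (np.int64(265), np.int64(275)) [250 234 179]
222 (np.int64(265), np.int64(274)) [251 236 183]
228 (np.int64(264), np.int64(274)) [250 232 178]
234 (np.int64(264), np.int64(274)) [250 235 181]
240 (np.int64(264), np.int64(274)) [251 237 187]
246 (np.int64(264), np.int64(273)) [252 238 191]
252 (np.int64(263), np.int64(273)) [252 240 193]
258 (np.int64(263), np.int64(272)) [252 239 192]
264 (np.int64(263), np.int64(272)) [252 240 193]
270 (np.int64(265), np.int64(272)) [253 239 192]
276 (np.int64(264), np.int64(271)) [252 239 192]
282 (np.int64(264), np.int64(271)) [253 242 194]
288 None
```

```bash
python3 - <<'E'
import cv2,numpy as np
i=cv2.imread("pics/wr.png")
a=cv2.resize(i[115:165,250:310],(480,400),interpolation=cv2.INTER_CUBIC)
b=cv2.resize(i[250:300,250:290],(320,400),interpolation=cv2.INTER_CUBIC)
cv2.imwrite("pics/z2.png",np.hstack([a,b]))
E
```

```text
(no output)
```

View pics/z2.png

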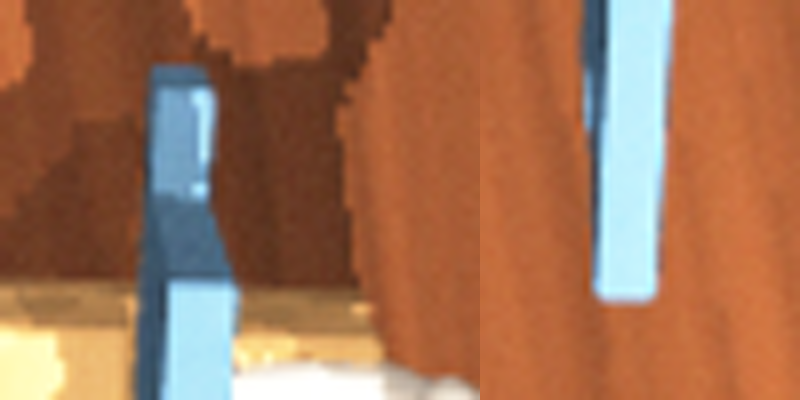

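The light top edge of the rail runs from (275,150) to (268,287). The ear and dark back face are separate, so I'll use only the bright top face.

```bash
python3 - <<'E'
from h import *
d=load("wr");i=d["image"].astype(int)
m=(i[...,0]>215)&(i[...,0]>i[...,2]+35); m[:146]=0;m[295:]=0;m[:,:255]=0;m[:,285:]=0
X,c=maskrect(d,m,.107); print(longrect(X))
R=np.array([onz(d,(u,v),.107)[:2] for u,v in((274.9,149.7),(267.9,287))]);print(R,R.mean(0),np.linalg.norm(R[0]-R[1]),np.degrees(np.arctan2(-(R[0]-R[1])[0],(R[0]-R[1])[1])))
d=load("top0");i=d["image"].astype(int)
for z,p in ((.107,(335,230)),): print(proj(d,(.558,-.184,.107)))
m=(i[...,0]>i[...,2]+25);m[:,:285]=0;m[:,385:]=0;m[:210]=0;m[250:]=0
X,c=maskrect(d,m,.107);print(longrect(X))
E
```

```text
(array([ 0.55567737, -0.18963651]), array([137.1,   7.4]), np.float32(-11.100899))
[[ 0.56904215 -0.12135848]
 [ 0.54257629 -0.2579758 ]] [ 0.55580922 -0.18966714] 0.1391572197629845 -10.96368358331135
[334.65795936 226.52457181]
(array([ 0.55310492, -0.18986642]), array([138.5,  13.9]), np.float32(-12.070663))
```

```bash
python3 - <<'E'
from h import *
a=np.radians(-11.05); b=np.radians(15.03)
g=np.array([.5556,-.1897]); q=down(a)
st=lambda:(lambda s:(s["t"],s["tool_pos"].round(4),s["ft_force"].round(2),s["wrist_torque"].round(3),round(s["gripper_width"],4)))(manip.get_state())
manip.move_to((*g,.16),q)
print(manip.move_straight((*g,.093),speed=.1,max_force=12),st())
effector.command_gripper(0.0); print(st())
manip.move_straight((*g,.20),speed=.1); print(st())
manip.move_straight((*g,.25),speed=.15)
manip.move_straight((.5747,.2007,.25),speed=.2,attitude=down(b)); manip.hold(.3);print(st())
snap("top","top1");snap("wrist","w1");print(st())
E
```

```text
False (5.8833, array([ 0.556 , -0.1898,  0.0939]), array([0.93, 0.63, 0.65]), array([-0.09 , -0.074,  0.056]), 0.0884)
(7.0667, array([ 0.5556, -0.1897,  0.093 ]), array([-0.15,  0.16,  0.56]), array([-0.06 , -0.007,  0.015]), 0.0082)
(8.2833, array([ 0.5554, -0.1896,  0.1993]), array([-0.43,  0.06, -3.79]), array([-0.024, -0.045, -0.02 ]), 0.0078)
(11.175, array([0.5747, 0.2005, 0.25  ]), array([ 0.42, -0.7 , -2.73]), array([-0.034, -0.083,  0.063]), 0.0077)
(11.275, array([0.5747, 0.2006, 0.25  ]), array([ 0.32,  0.26, -3.78]), array([-0.026, -0.11 , -0.011]), 0.0077)
```

View pics/w1.png

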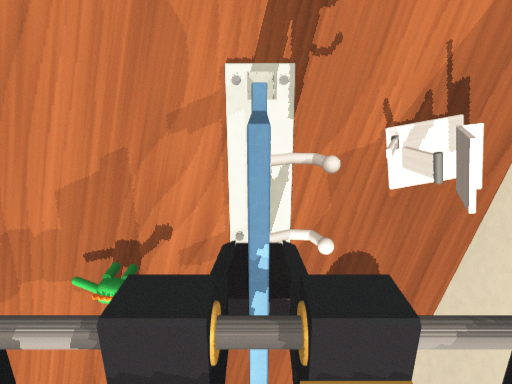

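```bash
python3 - <<'E'
from h import *
d=load("w1");i=d["image"].astype(int)
m=(i[...,0]>i[...,2]+25)
for r in range(100,384,8):
    u=np.where(m[r])[0]; b=np.where(m[r]&(i[r,:,0]>215))[0]
    if len(u): print(r,u.min(),u.max(),(b.min(),b.max()) if len(b) else "")
b=np.radians(15.03)
c=np.array([.5747,.2007])
for y in(-.07,.07): print(y,proj(d,(*(c+y*np.array([-np.sin(b),np.cos(b)])),.25-.081+.095)))
E
```

```text
100 252 266 
108 252 266 
116 251 267 
124 248 269 
132 247 270 
140 247 270 
148 247 269 
156 247 269 
164 248 269 
172 248 269 
180 248 269 
188 248 269 
196 248 269 
204 248 269 
212 248 269 
220 248 269 
228 248 269 
236 248 268 
244 248 269 (np.int64(265), np.int64(268))
252 248 269 (np.int64(257), np.int64(268))
260 248 268 (np.int64(260), np.int64(267))
268 248 268 (np.int64(263), np.int64(267))
276 249 268 
284 75 268 
292 95 268 (np.int64(255), np.int64(266))
300 104 268 (np.int64(253), np.int64(266))
308 249 268 (np.int64(255), np.int64(266))
356 250 267 (np.int64(250), np.int64(266))
364 250 267 (np.int64(250), np.int64(266))
372 250 267 (np.int64(250), np.int64(266))
380 250 267 (np.int64(250), np.int64(266))
-0.07 [260.68458843 434.16426411]
0.07 [261.24728003 122.17758065]
```

The rail is gripped straight and centred, with its +y ear at about (259,100). It appears about 1 mm left of where the calibration predicts, so the bracket estimate may carry the same bias. I'll lower the ears to lip height and compare ear and lip directly.

```bash
python3 - <<'E'
from h import *
b=np.radians(15.03); ex=np.array([np.cos(b),np.sin(b)])
c=np.array([.5747,.2007])+.001*ex
print(manip.move_straight((*c,.188),speed=.1,max_force=6)); manip.hold(.3)
d=snap("wrist","w2");s=manip.get_state();print(s["t"],s["tool_pos"],s["ft_force"])
i=d["image"]; cv2.imwrite("pics/z3.png",cv2.resize(i[40:150,200:320],(720,560),interpolation=cv2.INTER_CUBIC))
E
```

```text
False
12.3917 [0.57573617 0.20097601 0.18830334] [ 0.17583835  0.15417272 -3.03087693]
```

View pics/z3.png

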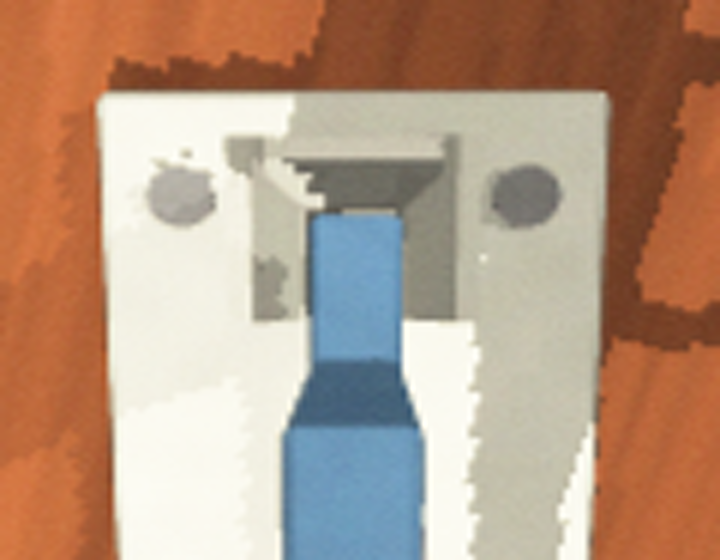

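The ear at (357, 213–360) in the crop is centred between the lips (252–458) to within about 0.3 mm. Next is a gentle descent with a capped push.

```bash
python3 - <<'E'
from h import *
b=np.radians(15.03); ex=np.array([np.cos(b),np.sin(b)])
c=np.array([.5747,.2007])+.001*ex
f0=manip.get_state()["ft_force"]
z=.188
while z>.094:
    z-=.006
    push=manip.get_state()["ft_force"][2]-f0[2]
    hit=manip.move_straight((*c,z),speed=.02,max_force=max(20-max(push,0),4))
    s=manip.get_state(); f=s["ft_force"]-f0
    print(round(s["t"],2),s["tool_pos"].round(4),f.round(2),s["wrist_torque"].round(2),hit)
    if hit: break
E
```

```text
12.84 [0.5756 0.201  0.1818] [ 0.13  0.37 -0.59] [-0.07 -0.13 -0.01] False
13.29 [0.5756 0.201  0.1759] [ 0.03  0.32 -0.29] [-0.02 -0.04 -0.05] False
13.74 [0.5757 0.201  0.1699] [-0.05  0.2  -0.68] [-0.03 -0.1   0.03] False
14.19 [0.5757 0.201  0.1639] [-0.14 -0.67 -0.04] [-0.01 -0.08  0.02] False
14.64 [0.5757 0.201  0.1579] [-0.59  0.02 -0.48] [-0.   -0.14  0.  ] False
15.09 [0.5756 0.2009 0.1519] [ 0.04 -0.26 -0.3 ] [ 0.01 -0.04  0.  ] False
15.54 [0.5753 0.2009 0.1457] [-2.42 -0.58  0.15] [-0.13  0.29  0.  ] False
15.99 [0.5753 0.2009 0.14  ] [-5.59 -1.28  4.48] [-0.34  1.03  0.02] False
16.44 [0.5753 0.2009 0.1338] [-5.22 -1.75  3.62] [-0.34  0.98 -0.01] False
16.89 [0.5752 0.2009 0.1277] [-5.55 -1.35  3.06] [-0.37  0.97  0.04] False
17.34 [0.5751 0.2009 0.1216] [-4.95 -1.53  2.68] [-0.31  0.96  0.03] False
17.79 [0.5751 0.2008 0.1156] [-6.11 -1.86  1.98] [-0.35  0.97  0.03] False
18.24 [0.575  0.2009 0.1095] [-5.13 -1.9   2.42] [-0.29  1.02  0.01] False
18.69 [0.5762 0.2011 0.1048] [-3.52 -0.92  8.32] [-0.16  0.75 -0.  ] False
18.9 [0.5762 0.2012 0.1048] [-2.41 -0.53 10.16] [-0.23  0.5  -0.04] True
```

```bash
python3 - <<'E'
from h import *
manip.hold(.3);s=manip.get_state();print(s["t"],s["tool_pos"].round(4),s["ft_force"].round(2),s["wrist_torque"].round(2),s["gripper_width"])
a=snap("wrist","w3")["image"];t=snap("side","s3")["image"];u=snap("top","t3")["image"]
R=lambda i:cv2.resize(i,(400,300),interpolation=cv2.INTER_CUBIC)
cv2.imwrite("pics/z4.png",np.vstack([np.hstack([R(a[0:300,110:510]),R(t[190:310,200:360])]),np.hstack([R(u[185:260,80:205][:, :100]),R(a[30:130,190:323])])]))
E
```

```text
19.2 [0.5762 0.2011 0.1048] [-2.97 -0.76  7.35] [-0.19  0.47  0.06] 0.007704028457050613
```

View pics/z4.png

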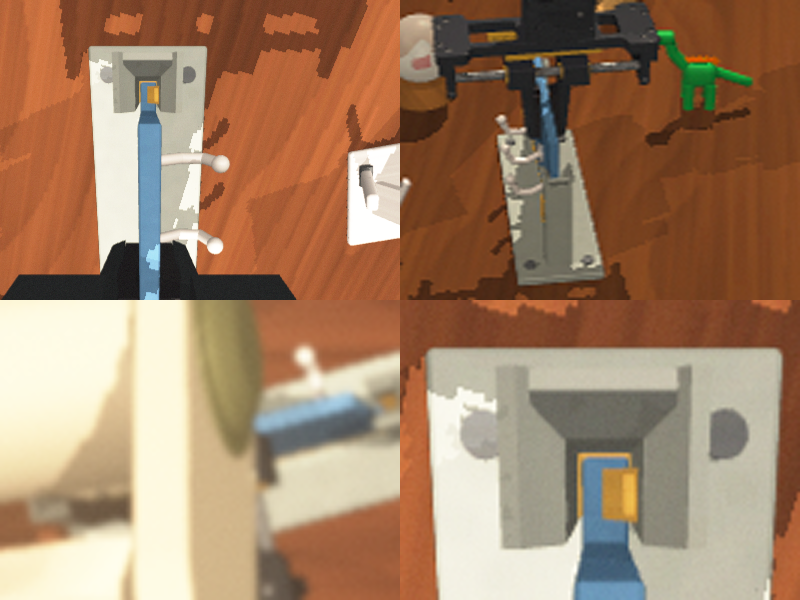

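The +y brass clip now covers the ear top in the last panel, about (620,495), and the lateral force dropped with no yaw torque, so both sides appear to have released. I'll let go, retreat and check the -y end.

```bash
python3 - <<'E'
from h import *
b=np.radians(15.03); ey=np.array([-np.sin(b),np.cos(b)])
p=manip.get_state()["tool_pos"]
effector.command_gripper(.05)
manip.move_straight((p[0],p[1],.2),speed=.1)
c=p[:2]-.06*ey
manip.move_straight((*c,.25),speed=.15); manip.hold(.3)
d=snap("wrist","w4");u=snap("top","t4")["image"];s=manip.get_state();print(s["t"],s["tool_pos"],s["ft_force"])
for y in(-.079,.079):
    print(proj(d,(*(p[:2]+y*ey),.054)))
q=[np.clip(proj(d,(*(p[:2]+y*ey),.09)).astype(int),[35,30],[476,353]) for y in(-.079,.079)]
R=lambda i:cv2.resize(i,(400,300),interpolation=cv2.INTER_CUBIC)
a=d["image"]
cv2.imwrite("pics/z5.png",np.vstack([np.hstack([R(a),R(u[185:265,80:205])]),np.hstack([R(a[v-30:v+30,x-35:x+35]) for x,v in q])]))
E
```

```text
22.2917 [0.59169852 0.14347572 0.24979303] [ 0.29680244  0.58450087 -0.24958215]
[259.92882175 192.03732272]
[260.24927857  18.10224835]
```

View pics/z5.png

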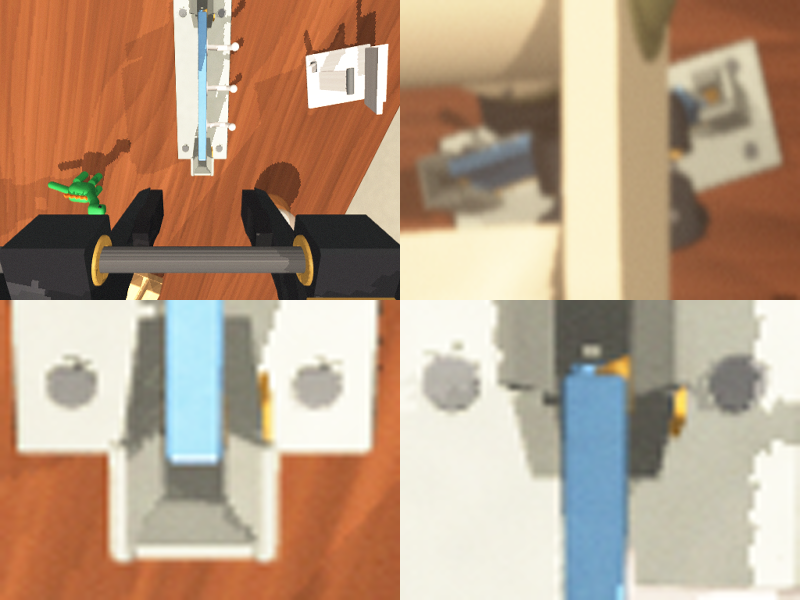

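The rail sits level in the bracket and the gripper is clear. The -y ear's clip is hidden behind the plate edge, so I'll check it numerically from the outer side and compare it with the +y ear.

```bash
python3 - <<'E'
from h import *
b=np.radians(15.03); ex=np.array([np.cos(b),np.sin(b)]);ey=np.array([-np.sin(b),np.cos(b)])
c0=np.array([.5762,.2011])
manip.move_straight((*(c0-.165*ey),.25),speed=.2); manip.hold(.3)
d1=snap("wrist","w5");print(manip.get_state()["t"])
for d,sg in((d1,-1),(load("w3"),1)):
    h=cv2.cvtColor(d["image"],cv2.COLOR_BGR2HSV)
    print("side",sg,"rows |y| 88..68, cols x -8..8 mm")
    for y in range(88,67,-2):
        r=""
        for x in range(-8,9):
            u,v=np.round(proj(d,(*(c0+x/1000*ex+sg*y/1000*ey),.056))).astype(int)
            H,S,V=h[v,u]; r+="B" if 90<H<125 and S>60 else "y" if 12<H<35 and S>90 else "."
        print(y,r)
E
```

```text
23.3167
side -1 rows |y| 88..68, cols x -8..8 mm
88 .................
86 ...yyyyyyyyy.....
84 ...yyyyyyyyyy....
82 ...yBB.yyyyyy....
80 ..yyBB.yyyyyy....
78 ..yyBB.yyyyyy....
76 ....BB.yyyyyy....
74 ....BBBBBBB......
72 ....BBBBBBB......
70 ....BBBBBBB......
68 ...BBBBBBBBB.....
side 1 rows |y| 88..68, cols x -8..8 mm
88 .................
86 .................
84 ...yyyyyyyyy.....
82 ....BBBBBB.y.....
80 ....BBByyyyyy....
78 ...yBBByyyyyy....
76 ...yBBByyyyyy....
74 ....BBByyyyyy....
72 ....BBBBBBB......
70 ....BBBBBBB......
68 ....BBBBBBB......
```

Both clips cover the front half of their ears, and the two sides match. I'm handing the job in.

```bash
python3 -c "
from cell import manip, viewer, effector
print(manip.close_job())"
```

```text
the job is handed in; nothing more can be done
None
```

The rail is seated flat in the bracket with its hooks to the front, both clips have snapped over the ears, and the gripper has let go and is clear; I capped the push at 20 N (10 N read at the stop), touched none of the bystanders, and handed the job in at about 23 s.

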